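# Open the matching fastener jar in the bench brace

### The arm

A 6-joint arm with a two-finger parallel gripper is mounted at the origin on the work surface. World frame = base frame: x ahead of the robot, y to its left, z up, the work surface at z = 0. Lengths are in mm, angles in degrees, forces in N, time in s.
With the tool pointing down it reaches from about 300 to 850 mm from the base axis. Payload 4.2 kg.
Tool frame: the origin (TCP) lies on the centre line of the jaws, within the pads' length; the fingertips stand env.nose_length ahead of it and the grasp point (between the pads) lies 2 mm behind it (env.nose_length is the distance from the TCP to the fingertips, in mm); z points along the fingers, y is the direction in which the jaws open and shut (so a half turn about z gives the same grasp; the last joint's range is limited). The gripper opens to 91 mm and grips with 3 to 60 N. Pads are 32 mm wide; open, the fingers measure 118 mm over their backs; the gripper's body (76 mm by 178 mm) begins 60 mm behind the grasp point.
Start: joints at [63.025, 18.312, 89.639, -0, 72.044, -1.146], TCP at [250.523, 517.571, 230.976] pointing down, gripper open.
Joint ranges: [-177.97, 177.97], [-48.28, 115.42], [12.27, 149.76], [-77.06, 257.06], [2.81, 150.46], [-146.56, 146.56]. Speed limits (degrees/s): [147.25, 147.25, 180, 180, 180, 180].

### API

Orientations are given as [roll, pitch, yaw] about the fixed x, y, z axes, in that order (R = Rz(yaw) Ry(pitch) Rx(roll)).
In Python, from workcell import env gives the robot as it stands. The module is installed in compiled form; this text tells all that it offers.
- The arm moves only by the tool jog_arm, never from a script. Its argument "deltas" is a list that holds one entry, the list of rows, each a list of 5 numbers: the shift along the tool's x, y, z in m, then the turn about the tool's z in degrees, then the finger opening in m, from 0 to 0.0912. A call has 1 to 20 rows; each row is the pose to reach, as a shift and turn from the pose commanded when the call began, along the tool's axes at that moment; what a row does not reach only later rows make up. A row lasts 1/12 s, in which the tool goes at most 41.7 mm and 7.16 degrees, less where a joint would pass 70% of its speed; a pose out of reach is approached as far as the arm can. A call with a gripper value outside its range is refused whole. The fingers move at their own pace and stop on an object; "grip_force" is the grip in N (left out, the last holds). Time passes only in rows, so rows that repeat a pose let the fingers close. It gives the time, the measured TCP pose, the force and the opening at its end, in the units of the state.
- env.state(): the state, without advancing time (a new reading comes with each control period).
- env.grab_frame(name): name is "scene" or "top" or "wrist"; returns the picture (400x640x3 uint8, red, green, blue); there is no depth.
- env.camera_params(name): a dict with "fx", "fy", "cx", "cy" (pixels), "xyz" and "orientation" of the camera in the world. Camera axes: x right, y down, z forward; pixel columns grow to the right and rows downward; lengths in mm; the calibration is good to about 2 mm. The wrist camera is an equidistant fisheye: a pixel r from the principal point sees the ray r / f radians off the axis. A picture is of the moment at which its call begins: read the wrist's pose just before it. camera_params takes no time and is no camera call; for the wrist camera it gives the pose at the moment of the call.
- env.job_done(): hands the job in, once; it reports no verdict.
Trained networks look in the newest picture that a camera, given by its name, has taken for a name from the list of things; names that differ only in an ending like _2 or _b are one class to them, and where a whole thing is asked for, a point or a joint stands for the part that bears it (a point fixed in the world has none). Each returns a list of dicts, best first, with "conf" (0 to 1); they miss things now and then, are a little off and sometimes report something else, mostly with a low value. They report only what shows in the picture. A call takes as long as a camera call. They do not tell look-alikes from the thing itself.
- env.look_for(camera, label): "xyz" ([x, y, z] in mm, in world coordinates, good to about 4 mm: the middle of the surface that is visible of it).
The state is a dict: "time_s": time; "qpos": joint angles; "qvel": joint speeds; "effort": joint torques, N m; "ee_pos": TCP position; "ee_rot": TCP orientation; "force": force on the tool from outside, world axes, zero at the start; "torque": the same for the moment, N m; "gripper_width": finger opening in mm.
Only numpy, scipy, OpenCV 4.12 (cv2) and the standard library are available. Lean on these libraries where they do the work, as an engineer would, in place of code of your own. Each camera call takes 0.05 s, during which the arm holds its last target.

### The job

The fitting standing in the green well of the job tray shows which fasteners are wanted: brass (jar with the yellow cap) or steel (jar with the black cap). Set that jar upright, fully down in the pocket of the wooden brace block with its cap still tight, then unscrew the cap anticlockwise just until the threads let go, about a sixth of a turn and less than a quarter, and lift it straight up. Finish while holding the cap level and still in the gripper, centred about 20 mm clear above the jar, which stays seated in the brace; leave the other jar and everything else where it is.

Things in the scene. Friction and masses are not known exactly. Their poses are not given: they have to be found in the camera images.
- jar_brass: clear square jar of brass fasteners, loose, 0.3 to 0.6 kg: body 60 x 60 mm, 70 mm high, round neck (radius 20 mm) up to 98 mm, under the cap a white drive disc with a rib, top at 107 mm (110 once unscrewed). Origin: centre of its underside; x, y square to its sides, z up. Starts standing on the bench, yaw within 0.6 rad; standing free it turns along with its cap
- cap_brass_grip (a point): yellow screw cap of that jar, 40 g, 34 mm tall: gripping band (top 12 mm) of 59 mm diameter over a 57 mm skirt. Point: on the axis, mid-band, 28 mm above the skirt's lower edge; z up. Screwed tight it sits 114 mm above the jar's underside, skirt 16 mm above the jar's body, and can carry the jar. With the threads undone, 21 mm of lift clears the jar
- thread_brass (a joint): turn of the yellow cap on its thread, rad: 0 tight, grows anticlockwise from above. The cap rises 2 mm per rad; threads hold it down until about 1.05 (a sixth of a turn), it lifts off freely from 1.15 to 2.2; turning takes 0.35 N m throughout. Keeps its last value when the cap is lifted off
- jar_steel: clear square jar of silvery steel fasteners, loose, 0.3 to 0.6 kg: body 60 x 60 mm, 70 mm high, round neck (radius 20 mm) up to 98 mm, under the cap a white drive disc with a rib, top at 107 mm (110 once unscrewed). Origin: centre of its underside; x, y square to its sides, z up. Starts standing on the bench, yaw within 0.6 rad; standing free it turns along with its cap
- cap_steel_grip (a point): black screw cap of that jar, 40 g, 34 mm tall: gripping band (top 12 mm) of 59 mm diameter over a 57 mm skirt. Point: on the axis, mid-band, 28 mm above the skirt's lower edge; z up. Screwed tight it sits 114 mm above the jar's underside, skirt 16 mm above the jar's body, and can carry the jar. With the threads undone, 21 mm of lift clears the jar
- thread_steel (a joint): turn of the black cap on its thread, rad: 0 tight, grows anticlockwise from above. The cap rises 2 mm per rad; threads hold it down until about 1.05 (a sixth of a turn), it lifts off freely from 1.15 to 2.2; turning takes 0.35 N m throughout. Keeps its last value when the cap is lifted off
- brace: wooden brace block fixed to the bench, 116 x 116 x 36 mm high, with a square pocket 66 x 66 mm (3 mm to spare each side of a jar), its top 8 mm sloping out to about 78 mm; pocket floor 6 mm above the bench. Origin: centre of its underside; x, y square to the pocket; yaw within 0.5 rad. A jar fits at any of four quarter turns and then cannot turn
- job_tray: low two-well tray fixed to the bench, 170 x 90 x 16 mm high; origin: centre of its underside; the green well (wanted now) lies on its +x side, centre 41 mm from the origin, the grey well (finished with) on its -x side
- sample_brass: sample fitting of bright yellow brass, a stepped round plug 32 mm wide and 32 mm tall, standing in one of the two wells of the job tray; origin: centre of its underside. Leave it there.
- sample_steel: sample fitting of silvery steel, a stepped round plug 32 mm wide and 32 mm tall, standing in one of the two wells of the job tray; origin: centre of its underside. Leave it there.
- paint_tin: paint tin, 84 mm diameter, 100 mm tall, bystander; origin: centre of its underside
- tape_case: orange tape measure, 70 x 34 mm, 62 mm tall, bystander; origin: centre of its underside
- screwdriver: screwdriver with a red handle lying on the bench, about 0.2 m long, bystander; origin: near its middle, along x
- offcut: pale wood offcut, 160 x 40 x 19 mm, lying on the bench, bystander; origin: centre of its underside
Not all that is in view belongs to the job. What is meant by the brace is not pink, and is the smaller of those in its own colour.

How it is judged (in metres and radians):
On the way, in this order (a step that is already met when the one before it is completed fails the run):
1. the wanted jar stands fully down in the brace pocket, upright, its cap still tight (((x of sample_brass in the frame of job_tray above 0 m and horizontal distance between jar_brass and brace below 0.006 m and z of jar_brass in the frame of brace below 0.01 m and angle between jar_brass's own z axis and vertical below 0.08 rad and value of joint thread_brass below 0.2 rad) or (x of sample_steel in the frame of job_tray above 0 m and horizontal distance between jar_steel and brace below 0.006 m and z of jar_steel in the frame of brace below 0.01 m and angle between jar_steel's own z axis and vertical below 0.08 rad and value of joint thread_steel below 0.2 rad))), for 0.2 s.
2. its cap is unscrewed until the threads let go, the jar staying in the brace (((x of sample_brass in the frame of job_tray above 0 m and horizontal distance between jar_brass and brace below 0.006 m and z of jar_brass in the frame of brace below 0.01 m and angle between jar_brass's own z axis and vertical below 0.08 rad and value of joint thread_brass above 1 rad) or (x of sample_steel in the frame of job_tray above 0 m and horizontal distance between jar_steel and brace below 0.006 m and z of jar_steel in the frame of brace below 0.01 m and angle between jar_steel's own z axis and vertical below 0.08 rad and value of joint thread_steel above 1 rad))), for 0.1 s.
At the end, for the whole second after the job is handed in: Wanted jar seated in the brace (within 6 mm of centre, under 4 mm up, tilt < 0.08 rad), thread at 1.0 to 1.75 rad, cap gripped and off the jar, its band 140 to 180 mm above the jar's underside (about 3 to 43 mm clear), within 20 mm of the jar's axis, tilt < 0.2 rad (((x of sample_brass in the frame of job_tray above 0 m and horizontal distance between jar_brass and brace below 0.006 m and z of jar_brass in the frame of brace below 0.01 m and angle between jar_brass's own z axis and vertical below 0.08 rad and value of joint thread_brass between 1 and 1.75 rad and z of cap_brass_grip in the frame of jar_brass between 0.14 and 0.18 m and horizontal distance between cap_brass_grip and jar_brass below 0.02 m and angle between cap_brass_grip's own z axis and vertical below 0.2 rad and contact force between cap_brass and the fingers above 2 N and contact force between cap_brass and jar_brass below 0.1 N and linear speed of jar_brass below 0.03 m/s) or (x of sample_steel in the frame of job_tray above 0 m and horizontal distance between jar_steel and brace below 0.006 m and z of jar_steel in the frame of brace below 0.01 m and angle between jar_steel's own z axis and vertical below 0.08 rad and value of joint thread_steel between 1 and 1.75 rad and z of cap_steel_grip in the frame of jar_steel between 0.14 and 0.18 m and horizontal distance between cap_steel_grip and jar_steel below 0.02 m and angle between cap_steel_grip's own z axis and vertical below 0.2 rad and contact force between cap_steel and the fingers above 2 N and contact force between cap_steel and jar_steel below 0.1 N and linear speed of jar_steel below 0.03 m/s))); the arm keeps its last pose, push and grip.
It fails at once if the wanted cap is turned on after the threads have let go (past 1.75 rad) ((x of sample_brass in the frame of job_tray above 0 m and value of joint thread_brass above 1.75 rad) or (x of sample_steel in the frame of job_tray above 0 m and value of joint thread_steel above 1.75 rad)).
It fails at once if the other jar is moved more than 30 mm or its cap unscrewed ((x of sample_brass in the frame of job_tray above 0 m and (distance of jar_steel from where it was at the start of the episode above 0.03 m or value of joint thread_steel above 0.3 rad)) or (x of sample_steel in the frame of job_tray above 0 m and (distance of jar_brass from where it was at the start of the episode above 0.03 m or value of joint thread_brass above 0.3 rad))).
It fails at once if a sample fitting is moved more than 20 mm (distance of any of sample_brass, sample_steel from where it was at the start of the episode above 0.02 m).
It fails at once if a bystander is moved more than 50 mm (distance of any of paint_tin, tape_case, screwdriver, offcut from where it was at the start of the episode above 0.05 m).
It also fails if it takes over 54 s, if anything falls off the work surface, if the arm or the gripper's body presses on something with over 40 N, if the wrist force passes 120 N, or if a joint passes its speed limit or range.

## Working session

There is one attempt and no reset: what is moved stays moved. The work goes in short steps, Python scripts to look and compute and a tool call to move; the robot and the scene stay as the last step left them, time stands still between calls to the robot, and variables do not carry over. Pictures are saved under pics/ and viewed, and the job is handed in when it is done.

Besides the shell and the picture viewer there is one more tool, called after ">>>" as name(argument=value, ...) on one line, values as JSON. jog_arm: Moves the arm, as the interface text tells. Its arguments: {"type":"object","properties":{"deltas":{"type":"array"},"grip_force":{"type":"number"}},"required":["deltas"]}

```bash
mkdir -p pics; python3 - <<'E'
from workcell import env
import cv2
s=env.state();print(s, env.nose_length)
for n in("scene","top","wrist"):
    p=env.camera_params(n);print(n,p)
    im=env.grab_frame(n);cv2.imwrite(f"pics/{n}0.png",im[:,:,::-1])
    if n!="wrist":
        for l in("jar_brass","cap_brass_grip","jar_steel","cap_steel_grip","brace","job_tray","sample_brass","sample_steel"):
            print(l,[( [round(v) for v in d["xyz"]],round(d["conf"],2)) for d in env.look_for(n,l)])
print(env.state()["time_s"])
E
```

```text
{'time_s': 0.0, 'qpos': array([ 6.30251153e+01,  1.83504516e+01,  8.97084476e+01, -2.50587063e-03,
        7.20405145e+01, -1.14778174e+00]), 'qvel': array([ 0.02759778, -0.03597714,  0.1030516 , -0.0516289 , -0.02650546,
        0.0629113 ]), 'effort': array([ 1.34258138e-03, -4.12469029e+01, -2.31977302e+01,  7.26706395e-02,
        4.58222092e-02, -1.45731719e-04]), 'ee_pos': array([250.31460155, 517.12639961, 230.11832237]), 'ee_rot': array([-1.79900559e+02,  3.90572554e-04,  1.54173672e+02]), 'force': array([-1.31707661,  0.37563833,  0.29424011]), 'torque': array([-0.00906682, -0.01611289,  0.0036413 ]), 'gripper_width': 91.39770732937619} 17.0
scene {'fx': 466.3517181657563, 'fy': 466.3517181657563, 'cx': 316.56949269544486, 'cy': 197.72327426563947, 'xyz': array([ 888.49014244, -764.78932701,  965.30427652]), 'orientation': array([-134.01455685,    0.39803031,   28.52180009])}
jar_brass [([599, 315, 51], 0.55)]
cap_brass_grip [([594, 326, 122], 0.72)]
jar_steel [([511, 77, 44], 0.86)]
cap_steel_grip [([508, 89, 126], 0.79)]
brace [([344, 88, 30], 0.89), ([502, -138, 34], 0.74
[... 385 characters left out ...]
,  -91.08335666])}
jar_brass [([577, 317, 66], 0.51), ([486, 84, 64], 0.25)]
cap_brass_grip [([588, 336, 114], 0.92)]
jar_steel [([486, 81, 65], 0.59)]
cap_steel_grip [([503, 94, 120], 0.69)]
brace [([503, -135, 36], 0.97), ([339, 89, 38], 0.76), ([194, -307, 44], 0.64)]
job_tray [([428, -334, 8], 0.67), ([502, 95, 122], 0.41), ([336, 402, 15], 0.17)]
sample_brass [([468, -320, 36], 0.42)]
sample_steel [([388, -332, 33], 0.6), ([503, 96, 122], 0.27)]
wrist {'fx': 309.70691628693146, 'fy': 309.70691628693146, 'cx': 318.41326471868655, 'cy': 196.44685044517558, 'xyz': array([183.63764696, 549.1479717 , 384.88682306]), 'orientation': array([1.64572717e+02, 4.19680601e-02, 6.42099730e+01])}
0.95
```

View pics/top0.png

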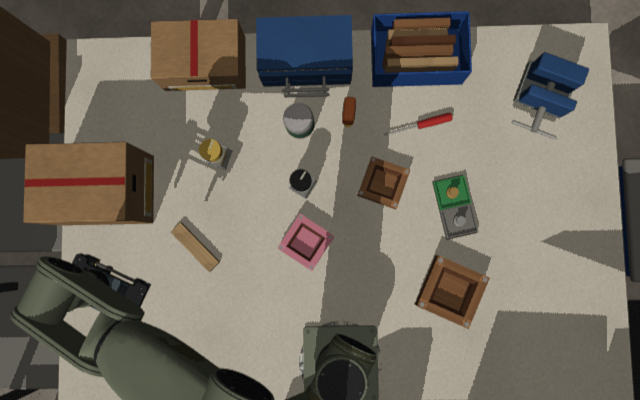

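View pics/scene0.png

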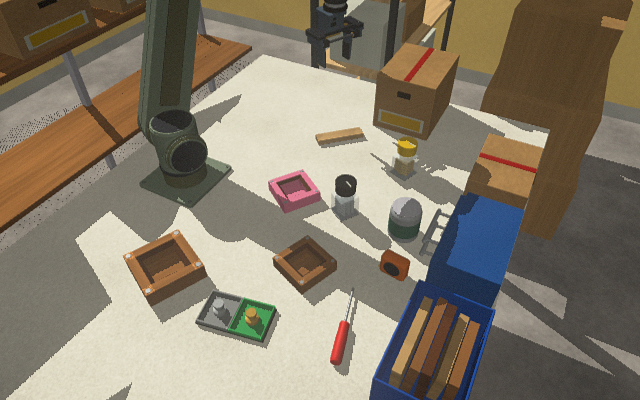

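View pics/wrist0.png

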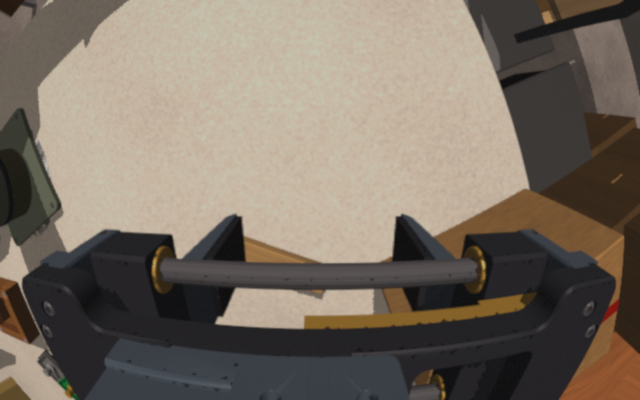

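Top view: the green well (453,192) holds the yellow fitting and the grey well (460,220) the silvery one, so brass is wanted. There are three brace candidates: pink (307,240), brown (384,181) and a larger brown (453,291). The brace should be the smaller brown one at (384,181). I'll confirm with enlarged crops.

```bash
python3 - <<'E'
import cv2,numpy as np
t=cv2.imread("pics/top0.png");s=cv2.imread("pics/scene0.png")
a=cv2.resize(t[150:330,350:500],None,fx=2.66,fy=2.66,interpolation=cv2.INTER_CUBIC)
b=cv2.resize(t[110:210,160:260],None,fx=3.6,fy=3.6,interpolation=cv2.INTER_CUBIC)
c=np.zeros((480,780,3),np.uint8);c[:a.shape[0],:a.shape[1]]=a;c[:360,410:770]=b
cv2.imwrite("pics/crop1.png",c)
cv2.imwrite("pics/crop2.png",cv2.resize(s[110:230,320:480],None,fx=4.5,fy=4.5,interpolation=cv2.INTER_CUBIC))
E
```

```text
(no output)
```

View pics/crop1.png

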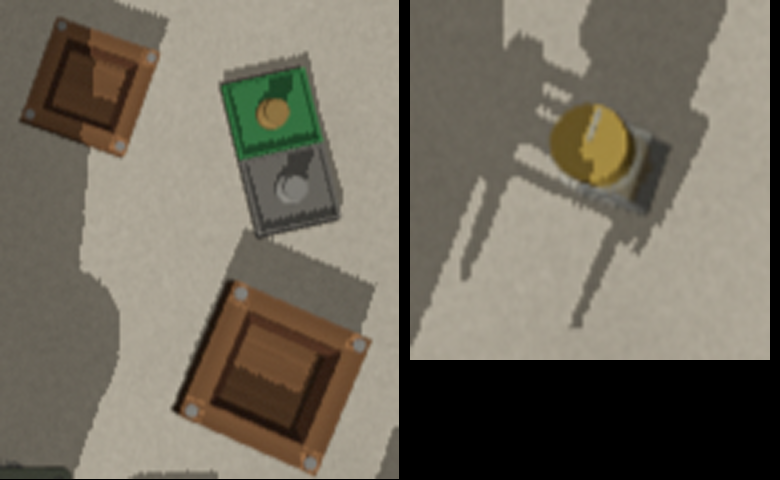

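View pics/crop2.png

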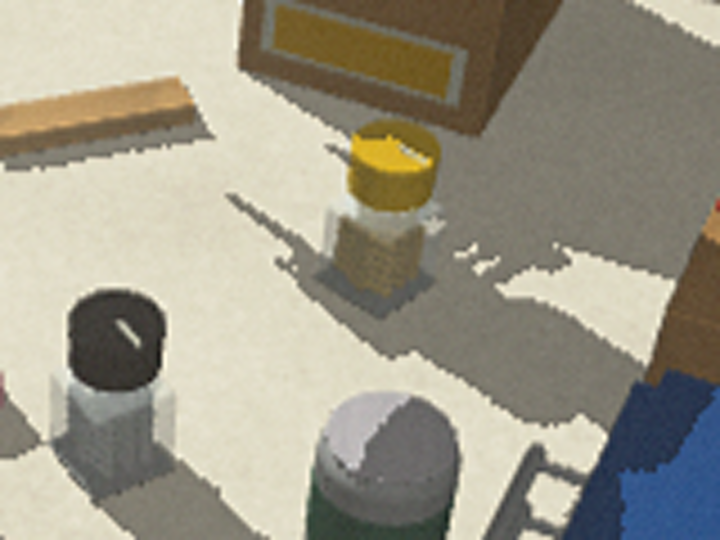

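Confirmed: the yellow brass plug is in the green well, so the target is jar_brass with the yellow cap at top (209,149). The brace is the smaller brown one at top (384,181). The larger brown one (453,291) and the pink one are decoys. Next I'll estimate the cap centre and brace from the top picture and plan a hover.

```bash
cat > h.py <<'E'
import numpy as np,cv2
from scipy.spatial.transform import Rotation as R
from workcell import env
def cam(n):
    p=env.camera_params(n); p=dict(p); p["R"]=R.from_euler("xyz",p["orientation"],degrees=True).as_matrix(); p["n"]=n; return p
def ray(p,u,v):
    a=(np.asarray(u,float)-p["cx"])/p["fx"]; b=(np.asarray(v,float)-p["cy"])/p["fy"]
    if p["n"]=="wrist":
        r=np.hypot(a,b)+1e-12; d=np.stack([a/r*np.sin(r),b/r*np.sin(r),np.cos(r)],-1)
    else: d=np.stack([a,b,np.ones_like(a)],-1)
    return d@p["R"].T
def atz(p,u,v,z):
    d=ray(p,u,v); s=(z-p["xyz"][2])/d[...,2]; return p["xyz"]+d*s[...,None]
def proj(p,X):
    X=np.atleast_2d(X); c=(X-p["xyz"])@p["R"]
    if p["n"]=="wrist":
        rr=np.hypot(c[:,0],c[:,1]); th=np.arctan2(rr,c[:,2]); k=th/(rr+1e-12)
        return np.stack([p["cx"]+p["fx"]*k*c[:,0],p["cy"]+p["fy"]*k*c[:,1]],1)
    return np.stack([p["cx"]+p["fx"]*c[:,0]/c[:,2],p["cy"]+p["fy"]*c[:,1]/c[:,2]],1)
def yellow(im): # rgb
    h=cv2.cvtColor(im,cv2.COLOR_RGB2HSV); return cv2.inRange(h,(20,150,60),(32,255,255))
E
python3 - <<'E'
from h import *
for n,roi in (("top",(120,180,180,240)),("scene",(130,165,390,425))):
    im=cv2.imread(f"pics/{n}0.png")[:,:,::-1].copy(); m=np.zeros((400,640),np.uint8); a,b,c,d=roi
    m[a:b,c:d]=yellow(im)[a:b,c:d]; v,u=np.nonzero(m); p=cam(n)
    print(n,len(u),u.min(),u.max(),v.min(),v.max())
    # fit: silhouette of cap cylinder (convex hull of projected circles)
    from scipy.optimize import minimize
    def sil(x):
        t=np.linspace(0,2*np.pi,60); P=[]
        for z,r in((120,29.5),(108,29.5),(86,28.5)): P.append(np.stack([x[0]+r*np.cos(t),x[1]+r*np.sin(t),0*t+z],1))
        return cv2.convexHull(proj(p,np.vstack(P)).astype(np.float32))
    def cost(x):
        g=np.zeros((400,640),np.uint8); cv2.fillPoly(g,[np.round(sil(x)*16).astype(np.int32)],255,shift=4)
        return np.sum((g>0)!=(m>0))
    x0=np.array([590.,330.])
    best=min(((cost((a,b)),a,b) for a in np.arange(565,615,1.) for b in np.arange(305,355,1.)))
    print(best)
s=env.state();print(s["ee_pos"],s["ee_rot"])
E
```

```text
top 320 199 220 140 160
(np.int64(146), np.float64(585.0), np.float64(336.0))
scene 318 398 418 130 156
(np.int64(79), np.float64(589.0), np.float64(340.0))
[250.51625    517.57710168 230.99838061] [ 1.79992924e+02 -6.74836036e-04  1.54171688e+02]
```

>>> jog_arm(deltas=[[[-0.01, 0, 0, 0, 0.09], [-0.03, -0.001, 0, 0, 0.09], [-0.06, -0.002, 0, 0, 0.09], [-0.09, -0.003, 0, 0, 0.09], [-0.12, -0.004, 0, 0, 0.09], [-0.15, -0.006, 0, 0, 0.09], [-0.18, -0.007, 0, 0, 0.09], [-0.21, -0.008, 0, 0, 0.09], [-0.24, -0.009, 0, 0, 0.09], [-0.27, -0.01, 0, 0, 0.09], [-0.3, -0.011, 0, 0, 0.09], [-0.33, -0.012, 0, 0, 0.09], [-0.355, -0.013, 0, 0, 0.09], [-0.372, -0.014, 0, 0, 0.09], [-0.382, -0.015, 0, 0, 0.09], [-0.382, -0.015, 0, 0, 0.09], [-0.382, -0.015, 0, 0, 0.09], [-0.382, -0.015, 0, 0, 0.09]]])

```text
time_s: 2.45
ee_pos: [586.7, 338.3, 231.1]
ee_rot: [-180.0, -0.1, 154.2]
force: [0.2, 0.2, 0.4]
gripper_width: 90.2
```

```bash
python3 - <<'E'
from h import *
p=cam("wrist"); s=env.state(); im=env.grab_frame("wrist"); cv2.imwrite("pics/w1.png",im[:,:,::-1])
np.save("w1.npy",np.array([p],dtype=object),allow_pickle=True)
print(s["time_s"],s["ee_pos"],s["ee_rot"],s["qpos"])
cv2.imwrite("pics/w1c.png",cv2.resize(im[80:300,200:440,::-1],None,fx=2.7,fy=2.7,interpolation=cv2.INTER_CUBIC))
print(env.look_for("wrist","cap_brass_grip"),env.look_for("wrist","jar_brass"))
E
```

```text
2.45 [586.72335903 338.34077856 231.0655802 ] [-1.79999403e+02 -5.07721605e-02  1.54231387e+02] [ 2.89781461e+01  2.77484129e+01  7.46742705e+01  4.20975438e-02
  7.76071122e+01 -3.52622869e+01]
[{'xyz': [584.4, 336.6, 122.3], 'conf': 0.84}] [{'xyz': [562.0, 352.9, 70.0], 'conf': 0.73}, {'xyz': [400.5, -329.5, 10.8], 'conf': 0.38}]
```

View pics/w1c.png

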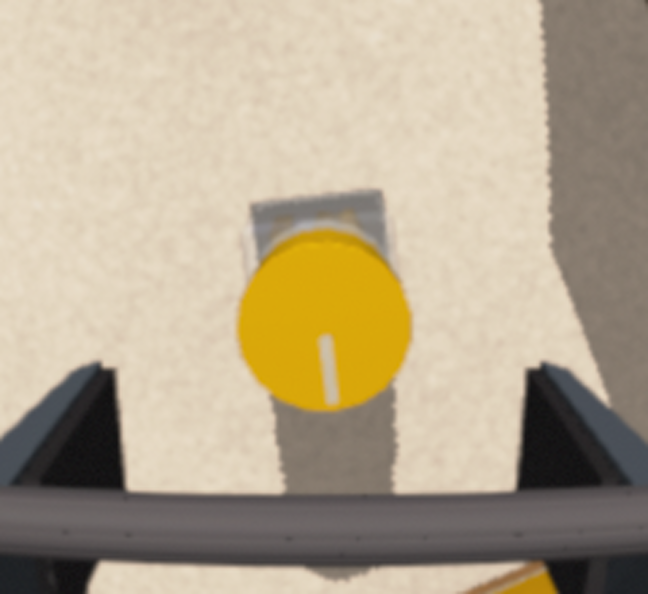

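The wrist view shows the yellow cap centred at crop (325,322), with the jar's far bottom edge running from (252,204) to (381,191). The pale mark on the cap points down to (333,402).

```bash
python3 - <<'E'
from h import *
p=np.load("w1.npy",allow_pickle=True)[0]
im=cv2.imread("pics/w1.png")[:,:,::-1].copy(); m=yellow(im); m[240:]=0; m[:, :270]=0; m[:,370:]=0
m=cv2.morphologyEx(m,cv2.MORPH_CLOSE,np.ones((9,9)))
def sil(x):
    t=np.linspace(0,2*np.pi,60); P=[]
    for z,r in((120,29.5),(108,29.5),(86,28.5)): P.append(np.stack([x[0]+r*np.cos(t),x[1]+r*np.sin(t),0*t+z],1))
    return cv2.convexHull(proj(p,np.vstack(P)).astype(np.float32))
def cost(x):
    g=np.zeros((400,640),np.uint8); cv2.fillPoly(g,[np.round(sil(x)*16).astype(np.int32)],255,shift=4)
    return np.sum((g>0)!=(m>0))
print(sorted((cost((a,b)),a,b) for a in np.arange(575,600,.5) for b in np.arange(325,350,.5))[:5])
q=np.array([[252,204],[381,191]])/2.7+[200,80]
for z in(0,6):
  w=atz(p,q[:,0],q[:,1],z); d=w[1]-w[0]; print(z,w.round(1),np.hypot(*d[:2]),np.degrees(np.arctan2(d[1],d[0])))
  n=np.array([-d[1],d[0]])/np.hypot(*d[:2]); c=w.mean(0)[:2]; print(c+30*n,c-30*n)
q=np.array([[324,337],[333,402]])/2.7+[200,80]; w=atz(p,q[:,0],q[:,1],120); d=w[1]-w[0];print("mark",w.round(1),np.degrees(np.arctan2(d[1],d[0])))
E
```

```text
[(np.int64(257), np.float64(591.0), np.float64(336.5)), (np.int64(260), np.float64(590.5), np.float64(336.5)), (np.int64(263), np.float64(591.0), np.float64(337.0)), (np.int64(263), np.float64(591.0), np.float64(337.5)), (np.int64(264), np.float64(590.5), np.float64(337.5))]
0 [[553.6 318.3   0. ]
 [574.1 374.8   0. ]] 60.127438097844546 70.07368676148504
[535.67490602 356.76932084] [592.08280848 336.32064019]
6 [[553.1 319.1   6. ]
 [573.3 374.7   6. ]] 59.19045705991162 70.07368676148498
[534.99019752 357.13163696] [591.39809998 336.68295632]
mark [[593.1 335.9 120. ]
 [615.3 328.6 120. ]] -18.10376368894361
```

>>> jog_arm(deltas=[[[-0.002, 0, 0, 6, 0.09], [-0.004, 0, 0, 13, 0.09], [-0.004, 0, 0, 20, 0.09], [-0.004, 0, 0, 27, 0.09], [-0.004, 0, 0, 34, 0.09], [-0.004, 0, 0, 41, 0.09], [-0.004, 0, 0, 48, 0.09], [-0.004, 0, 0, 55, 0.09], [-0.004, 0, 0, 62, 0.09], [-0.004, 0, 0, 69, 0.09], [-0.004, 0, 0, 76, 0.09], [-0.004, 0, 0, 83, 0.09], [-0.004, 0, 0, 89, 0.09], [-0.004, 0, 0, 94, 0.09], [-0.004, 0, 0, 94, 0.09], [-0.004, 0, 0, 94, 0.09], [-0.004, 0, 0, 94, 0.09]]])

```text
time_s: 4.02
ee_pos: [591.1, 336.2, 231.1]
ee_rot: [-180.0, -0.0, 60.3]
force: [-0.3, 0.5, 0.8]
gripper_width: 90.0
```

```bash
python3 - <<'E'
from h import *
p=cam("wrist"); s=env.state(); im=env.grab_frame("wrist"); cv2.imwrite("pics/w2.png",im[:,:,::-1])
np.save("w2.npy",np.array([p],dtype=object),allow_pickle=True)
print(s["time_s"],s["ee_pos"],s["ee_rot"],s["qpos"])
m=yellow(im); m[240:]=0; m[:, :270]=0; m[:,370:]=0
m=cv2.morphologyEx(m,cv2.MORPH_CLOSE,np.ones((9,9)))
def sil(x):
    t=np.linspace(0,2*np.pi,60); P=[]
    for z,r in((120,29.5),(108,29.5),(86,28.5)): P.append(np.stack([x[0]+r*np.cos(t),x[1]+r*np.sin(t),0*t+z],1))
    return cv2.convexHull(proj(p,np.vstack(P)).astype(np.float32))
def cost(x):
    g=np.zeros((400,640),np.uint8); cv2.fillPoly(g,[np.round(sil(x)*16).astype(np.int32)],255,shift=4)
    return np.sum((g>0)!=(m>0))
r=sorted((cost((a,b)),a,b) for a in np.arange(575,600,.5) for b in np.arange(325,350,.5))[:5];print(r)
o=im[:,:,::-1].copy(); 
k=cv2.resize(o[80:300,200:440],None,fx=2.7,fy=2.7,interpolation=cv2.INTER_CUBIC)
cv2.polylines(k,[np.round((sil(r[0][1:])-[200,80])*2.7).astype(np.int32)],True,(255,0,0),1)
cv2.imwrite("pics/w2c.png",k)
E
```

```text
4.0167 [591.06023844 336.2380991  231.12085505] [-1.79998514e+02 -1.12826251e-02  6.03134419e+01] [2.86619928e+01 2.79857664e+01 7.42656908e+01 7.35325711e-03
 7.77397183e+01 5.83469898e+01]
[(np.int64(307), np.float64(590.0), np.float64(335.5)), (np.int64(309), np.float64(590.0), np.float64(336.0)), (np.int64(311), np.float64(590.5), np.float64(336.5)), (np.int64(312), np.float64(590.5), np.float64(338.0)), (np.int64(318), np.float64(590.0), np.float64(337.5))]
```

View pics/w2c.png

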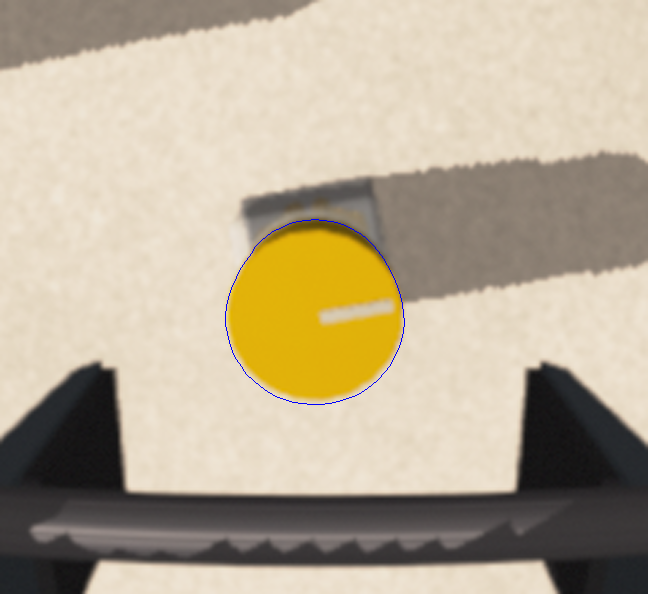

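The cap outline fits at about (590.3, 336.8), under the TCP. Next I'll look at the brace at the same tool yaw.

>>> jog_arm(deltas=[[[-0.01, 0.003, 0, 0, 0.09], [-0.03, 0.01, 0, 0, 0.09], [-0.06, 0.021, 0, 0, 0.09], [-0.09, 0.031, 0, 0, 0.09], [-0.12, 0.042, 0, 0, 0.09], [-0.15, 0.052, 0, 0, 0.09], [-0.18, 0.062, 0, 0, 0.09], [-0.21, 0.073, 0, 0, 0.09], [-0.24, 0.083, 0, 0, 0.09], [-0.27, 0.094, 0, 0, 0.09], [-0.3, 0.104, 0, 0, 0.09], [-0.33, 0.115, 0, 0, 0.09], [-0.36, 0.125, 0, 0, 0.09], [-0.39, 0.135, 0, 0, 0.09], [-0.42, 0.146, 0, 0, 0.09], [-0.442, 0.153, 0, 0, 0.09], [-0.454, 0.157, 0, 0, 0.09], [-0.454, 0.157, 0, 0, 0.09], [-0.454, 0.157, 0, 0, 0.09], [-0.454, 0.157, 0, 0, 0.09]]])

```text
time_s: 5.73
ee_pos: [501.8, -135.1, 230.9]
ee_rot: [-180.0, -0.0, 60.2]
force: [0.3, -0.3, 0.4]
gripper_width: 90.1
```

```bash
python3 - <<'E'
from h import *
p=cam("wrist"); s=env.state(); im=env.grab_frame("wrist"); cv2.imwrite("pics/w3.png",im[:,:,::-1])
np.save("w3.npy",np.array([p],dtype=object),allow_pickle=True)
print(s["time_s"],s["ee_pos"],s["ee_rot"],s["qpos"])
cv2.imwrite("pics/w3c.png",cv2.resize(im[80:300,200:440,::-1],None,fx=2.7,fy=2.7,interpolation=cv2.INTER_CUBIC))
print(env.look_for("wrist","brace"))
E
```

```text
5.7333 [ 501.83890997 -135.14679687  230.93322306] [-1.79982928e+02 -4.27156834e-02  6.02135043e+01] [-1.63681756e+01  1.33351135e+01  9.67016612e+01  4.84415126e-02
  6.99699257e+01  1.34017193e+01]
[{'xyz': [498.4, -128.6, 32.8], 'conf': 0.83}, {'xyz': [346.5, 89.1, 32.9], 'conf': 0.77}, {'xyz': [281.6, -268.9, 11.2], 'conf': 0.53}]
```

View pics/w3c.png

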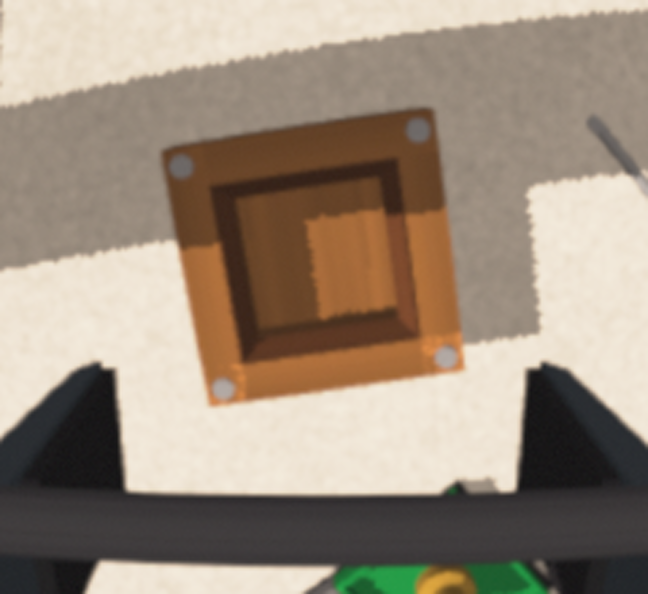

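The brown brace in wrist crop w3c has outer corners at (163,152), (432,108), (464,369) and (211,406). Its screw heads are at (180,166), (418,130), (446,357) and (224,389). I'll fit a square to these.

```bash
python3 - <<'E'
from h import *
p=np.load("w3.npy",allow_pickle=True)[0]
for nm,q in(("outer",[[163,152],[432,108],[464,369],[211,406]]),("screw",[[180,166],[418,130],[446,357],[224,389]]),("rim",[[212,186],[399,160],[420,333],[244,362]])):
    q=(np.array(q)+0.0)/2.7+[200,80]; w=atz(p,q[:,0],q[:,1],36.)[:,:2]
    e=np.roll(w,-1,0)-w; a=np.degrees(np.arctan2(e[:,1],e[:,0]))
    print(nm,w.mean(0).round(1),np.hypot(*e.T).round(1),((a+45)%90-45).round(1), ((a+45)%90-45).mean().round(2))
t=cam("top"); q=np.array([[58,17],[160,50],[123,157],[21,122]])/2.66+[350,150]
w=atz(t,q[:,0],q[:,1],36.)[:,:2]; e=np.roll(w,-1,0)-w; print(w.mean(0),np.hypot(*e.T),np.degrees(np.arctan2(e[:,1],e[:,0]))%90)
p=np.load("w2.npy",allow_pickle=True)[0]
q=np.array([[245,199],[374,179]])/2.7+[200,80]; w=atz(p,q[:,0],q[:,1],0.);d=w[1]-w[0];print(w,np.hypot(*d[:2]),np.degrees(np.arctan2(d[1],d[0])))
n=np.array([-d[1],d[0]])/np.hypot(*d[:2]);print(w.mean(0)[:2]-30*n,w.mean(0)[:2]+30*n)
E
```

```text
outer [ 502.4 -134.4] [114.  115.6 114.7 115. ] [-20.6 -20.9 -20.9 -21.3] -20.94
screw [ 502.1 -134.7] [100.8 100.3  99.8 100.6] [-21.3 -21.1 -21.1 -20.6] -21.03
rim [ 503.  -134.5] [79.2 76.1 78.5 78.7] [-21.9 -21.6 -19.9 -21.1] -21.12
[ 498.48843288 -134.42013544] [112.54864341 119.69117098 112.57872886 118.1889521 ] [70.45814787 69.31337259 69.69322442 69.28909688]
[[573.53664902 373.17059318   0.        ]
 [630.06112508 351.68838067   0.        ]] 60.4690156130239 -20.80936991100862
[591.141092   334.38645919] [612.4566821  390.47251466]
```

Brace: (502.3, -134.5), yaw -21.0°. Jar: about (590.6, 336.3), yaw about -20.5°, so they are already aligned. The top-camera offset is the same for both, so it cancels. Returning to the jar and descending.

>>> jog_arm(deltas=[[[0.01, -0.003, 0, 0, 0.09], [0.03, -0.01, 0, 0, 0.09], [0.06, -0.021, 0, 0, 0.09], [0.09, -0.031, 0, 0, 0.09], [0.12, -0.042, 0, 0, 0.09], [0.15, -0.052, 0, 0, 0.09], [0.18, -0.062, 0, 0, 0.09], [0.21, -0.073, 0, 0, 0.09], [0.24, -0.083, 0, 0, 0.09], [0.27, -0.094, 0, 0, 0.09], [0.3, -0.104, 0, 0, 0.09], [0.33, -0.115, 0, 0, 0.09], [0.36, -0.125, 0, 0, 0.09], [0.39, -0.135, 0, 0, 0.09], [0.42, -0.146, 0, 0, 0.09], [0.442, -0.153, 0, 0, 0.09], [0.454, -0.157, 0, 0, 0.09], [0.454, -0.157, 0.01, 0, 0.09], [0.454, -0.157, 0.02, 0, 0.09]]])

```text
time_s: 7.42
ee_pos: [590.9, 336.4, 210.3]
ee_rot: [180.0, 0.0, 60.3]
force: [0.9, -0.1, 0.4]
gripper_width: 89.9
```

>>> jog_arm(deltas=[[[0, 0, 0.015, 0, 0.09], [0, 0, 0.035, 0, 0.09], [0, 0, 0.055, 0, 0.09], [0, 0, 0.075, 0, 0.09], [0, 0, 0.09, 0, 0.09], [0, 0, 0.098, 0, 0.09], [0, 0, 0.098, 0, 0.09], [0, 0, 0.098, 0, 0.09]]])

```text
time_s: 8.08
ee_pos: [591.3, 334.9, 112.8]
ee_rot: [-180.0, 0.0, 60.1]
force: [0.3, 0.4, 0.3]
gripper_width: 89.8
```

```bash
python3 - <<'E'
from h import *
s=env.state(); im=env.grab_frame("wrist"); cv2.imwrite("pics/w4.png",im[:,:,::-1])
print(s["time_s"],s["ee_pos"],s["ee_rot"],s["force"])
E
```

```text
8.0833 [591.26559692 334.86989421 112.80529656] [-1.79979418e+02  4.69391389e-02  6.01161815e+01] [0.33790408 0.41197872 0.34317684]
```

View pics/w4.png

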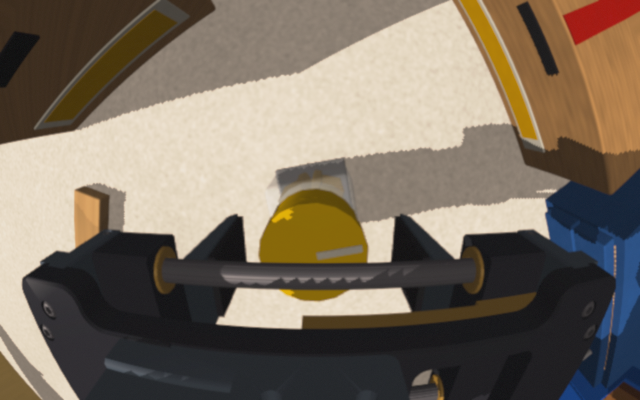

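The cap at (314,245) sits between the open jaws. Closing on it.

>>> jog_arm(deltas=[[[0, 0, 0, 0, 0.075], [0, 0, 0, 0, 0.065], [0, 0, 0, 0, 0.058], [0, 0, 0, 0, 0.05], [0, 0, 0, 0, 0.05], [0, 0, 0, 0, 0.05], [0, 0, 0, 0, 0.05], [0, 0, 0, 0, 0.05]]], grip_force=45)

```text
time_s: 8.8
ee_pos: [591.2, 336.2, 113.3]
ee_rot: [-180.0, -0.0, 60.2]
force: [-0.5, 1.8, 1.8]
gripper_width: 57.6
```

>>> jog_arm(deltas=[[[0, 0, -0.003, 0, 0.05], [0, 0, -0.008, 0, 0.05], [0, 0, -0.016, 0, 0.05], [0, 0, -0.028, 0, 0.05], [0, 0, -0.045, 0, 0.05], [0, 0, -0.065, 0, 0.05], [0, 0, -0.085, 0, 0.05], [0, 0, -0.105, 0, 0.05], [0, 0, -0.125, 0, 0.05], [0, 0, -0.14, 0, 0.05], [0, 0, -0.148, 0, 0.05], [0, 0, -0.15, 0, 0.05], [0, 0, -0.15, 0, 0.05], [0, 0, -0.15, 0, 0.05]]])

```text
time_s: 9.97
ee_pos: [590.9, 335.6, 261.8]
ee_rot: [-179.9, 0.1, 60.2]
force: [0.6, -0.0, -5.2]
gripper_width: 58.0
```

```bash
python3 - <<'E'
from h import *
s=env.state(); im=env.grab_frame("wrist"); cv2.imwrite("pics/w5.png",im[:,:,::-1])
b=env.grab_frame("scene"); cv2.imwrite("pics/s5.png",b[:,:,::-1])
print(s["time_s"],s["ee_pos"],s["ee_rot"],s["force"],s["torque"],s["gripper_width"])
c=np.zeros((400,780,3),np.uint8); c[:250,:400]=cv2.resize(im,(400,250)); c[:, 400:780]=cv2.resize(b[60:210,330:472],(380,400)); cv2.imwrite("pics/c5.png",c[:,:,::-1])
E
```

```text
9.9667 [590.94747763 335.57832636 261.83165114] [-1.79936888e+02  1.03887796e-01  6.01684495e+01] [ 0.6414514  -0.01645619 -5.24623901] [-0.11370149  0.12794783  0.01979025] 58.0037423994163
```

View pics/c5.png

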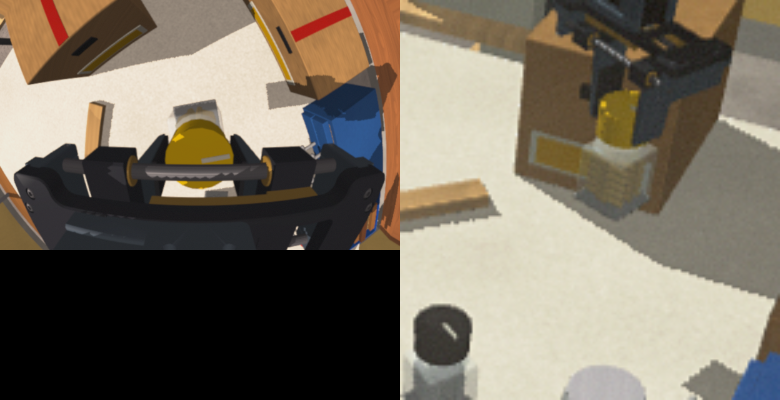

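The jar is lifted, at about 5.3 N. I'll check that it hangs upright by projecting the expected jar outline into the wrist and scene pictures.

```bash
python3 - <<'E'
from h import *
s=env.state(); out=[]
base=np.array([s["ee_pos"][0],s["ee_pos"][1],s["ee_pos"][2]-112.5])
a=np.radians(-20.5)
def sq(h,z): 
    c=np.array([[-h,-h],[h,-h],[h,h],[-h,h]]); Rm=np.array([[np.cos(a),-np.sin(a)],[np.sin(a),np.cos(a)]]); return np.c_[c@Rm.T,np.full(4,z)]+base
for n,f,(x0,y0,x1,y1) in(("wrist","pics/w5.png",(220,120,420,320)),("scene","pics/s5.png",(380,70,480,170))):
    p=cam(n); im=cv2.imread(f); k=390/(x1-x0); o=cv2.resize(im[y0:y1,x0:x1],(390,390),interpolation=cv2.INTER_CUBIC); o2=o.copy()
    t=np.linspace(0,2*np.pi,40)
    for P in (sq(30,0),sq(30,70),base+np.c_[29.5*np.cos(t),29.5*np.sin(t),0*t+120]):
        cv2.polylines(o2,[np.round((proj(p,P)-[x0,y0])*k).astype(np.int32)],True,(255,0,255),1)
    out.append(np.vstack([o2]))
cv2.imwrite("pics/c6.png",np.hstack(out))
E
```

```text
(no output)
```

View pics/c6.png

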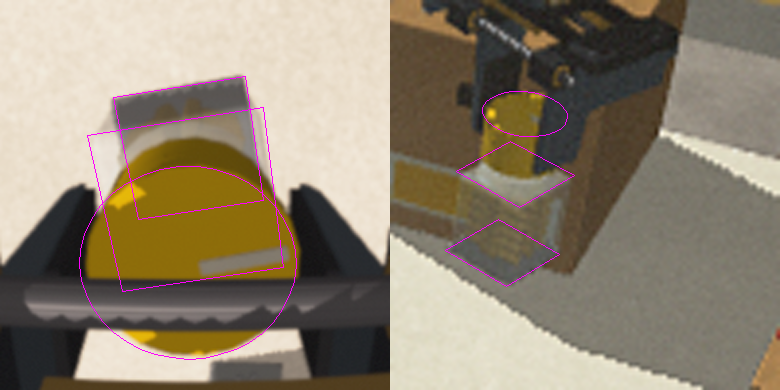

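The projected jar outline matches: upright, axis at the TCP. Carrying it to above the brace.

>>> jog_arm(deltas=[[[-0.006, 0.002, 0, 0, 0.05], [-0.018, 0.006, 0, 0, 0.05], [-0.036, 0.012, 0, 0, 0.05], [-0.06, 0.021, 0, 0, 0.05], [-0.088, 0.031, 0, 0.5, 0.05], [-0.117, 0.041, 0, 0.5, 0.05], [-0.146, 0.051, 0, 0.5, 0.05], [-0.175, 0.061, 0, 0.5, 0.05], [-0.204, 0.071, 0, 0.5, 0.05], [-0.233, 0.081, 0, 0.5, 0.05], [-0.262, 0.091, 0, 0.5, 0.05], [-0.291, 0.101, 0, 0.5, 0.05], [-0.32, 0.111, 0, 0.5, 0.05], [-0.349, 0.121, 0, 0.5, 0.05], [-0.378, 0.131, 0, 0.5, 0.05], [-0.405, 0.141, 0, 0.5, 0.05], [-0.427, 0.148, 0, 0.5, 0.05], [-0.442, 0.153, 0, 0.5, 0.05], [-0.45, 0.156, 0, 0.5, 0.05], [-0.4525, 0.157, 0, 0.5, 0.05]]])

```text
time_s: 11.73
ee_pos: [501.5, -136.4, 262.9]
ee_rot: [-180.0, 0.0, 59.5]
force: [0.0, -0.4, -5.7]
gripper_width: 57.9
```

>>> jog_arm(deltas=[[[0, 0, 0.01, 0, 0.05], [0, 0, 0.03, 0, 0.05], [0, 0, 0.05, 0, 0.05], [0, 0, 0.07, 0, 0.05], [0, 0, 0.085, 0, 0.05], [0, 0, 0.095, 0, 0.05], [0, 0, 0.1, 0, 0.05], [0, 0, 0.1, 0, 0.05], [0, 0, 0.1, 0, 0.05], [0, 0, 0.1, 0, 0.05]]])

```text
time_s: 12.57
ee_pos: [503.4, -134.7, 163.9]
ee_rot: [179.9, -0.0, 59.7]
force: [1.0, -0.2, -5.1]
gripper_width: 57.8
```

```bash
cat > ov.py <<'E'
from h import *
import sys
tag=sys.argv[1]; off=float(sys.argv[2])
s=env.state(); pw=cam("wrist"); iw=env.grab_frame("wrist"); isc=env.grab_frame("scene")
cv2.imwrite(f"pics/w{tag}.png",iw[:,:,::-1]); cv2.imwrite(f"pics/s{tag}.png",isc[:,:,::-1])
print(s["time_s"],s["ee_pos"].round(2),s["ee_rot"].round(2),s["force"].round(1),s["torque"].round(3),s["gripper_width"])
base=np.array([s["ee_pos"][0],s["ee_pos"][1],s["ee_pos"][2]-off]); br=np.array([502.4,-134.5,0])
def sq(h,z,a,o):
    a=np.radians(a); c=np.array([[-h,-h],[h,-h],[h,h],[-h,h]]); Rm=np.array([[np.cos(a),-np.sin(a)],[np.sin(a),np.cos(a)]]); return np.c_[c@Rm.T,np.full(4,z)]+o
out=[]
for p,im,(x0,y0,x1,y1) in((pw,iw,(220,80,420,280)),(cam("scene"),isc,(250,180,370,300))):
    k=390/(x1-x0); o=cv2.resize(im[y0:y1,x0:x1,::-1],(390,390),interpolation=cv2.INTER_CUBIC); o2=o.copy()
    t=np.linspace(0,2*np.pi,40)
    for P,c in ((sq(30,0,-21,base),(255,0,255)),(sq(30,70,-21,base),(255,0,255)),(sq(58,36,-21,br),(255,255,0)),(sq(39,36,-21,br),(0,255,0)),(base+np.c_[29.5*np.cos(t),29.5*np.sin(t),0*t+120],(255,0,255))):
        cv2.polylines(o2,[np.round((proj(p,P)-[x0,y0])*k).astype(np.int32)],True,c,1)
    out.append(np.vstack([o2]))
cv2.imwrite(f"pics/c{tag}.png",np.hstack(out))
E
python3 ov.py 7 112.5
```

```text
12.5667 [ 503.38 -134.74  163.94] [ 1.7987e+02 -4.0000e-02  5.9690e+01] [ 1.  -0.2 -5.1] [-0.063  0.066  0.016] 57.76721273298564
```

View pics/c7.png

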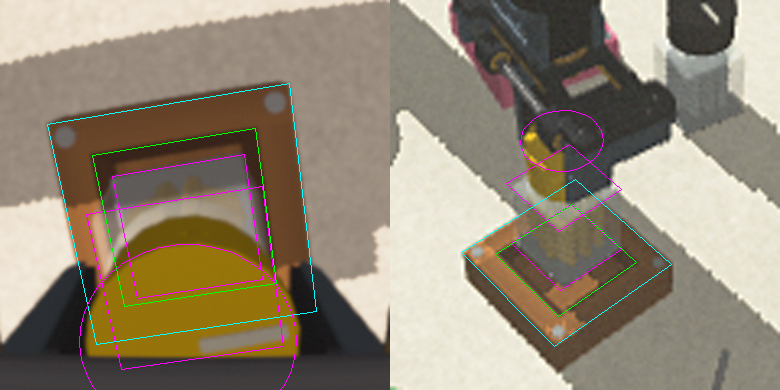

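The jar outline is centred over the pocket to within 1–2 mm. Lowering it in while watching the force.

>>> jog_arm(deltas=[[[-0.0005, -0.0005, 0.006, 0, 0.05], [-0.0005, -0.0005, 0.014, 0, 0.05], [-0.0005, -0.0005, 0.022, 0, 0.05], [-0.0005, -0.0005, 0.029, 0, 0.05], [-0.0005, -0.0005, 0.034, 0, 0.05], [-0.0005, -0.0005, 0.036, 0, 0.05], [-0.0005, -0.0005, 0.036, 0, 0.05], [-0.0005, -0.0005, 0.036, 0, 0.05]]])

```text
time_s: 13.33
ee_pos: [502.0, -134.9, 126.9]
ee_rot: [-180.0, -0.0, 59.7]
force: [-1.1, 0.8, -4.4]
gripper_width: 58.3
```

>>> jog_arm(deltas=[[[0, 0, 0.003, 0, 0.05], [0, 0, 0.006, 0, 0.05], [0, 0, 0.008, 0, 0.05], [0, 0, 0.009, 0, 0.05], [0, 0, 0.009, 0, 0.05], [0, 0, 0.009, 0, 0.05]]])

```text
time_s: 13.83
ee_pos: [502.2, -135.0, 119.0]
ee_rot: [179.9, -0.0, 59.7]
force: [-1.8, 1.4, 4.2]
gripper_width: 57.8
```

The jar has landed: vertical force changed sign at TCP z 119. Checking the seating before I unscrew.

```bash
python3 ov.py 8 113
```

```text
13.8333 [ 502.24 -134.96  119.05] [ 1.7992e+02 -3.0000e-02  5.9670e+01] [-1.8  1.4  4.2] [ 0.104  0.513 -0.006] 57.84465962745976
```

View pics/c8.png

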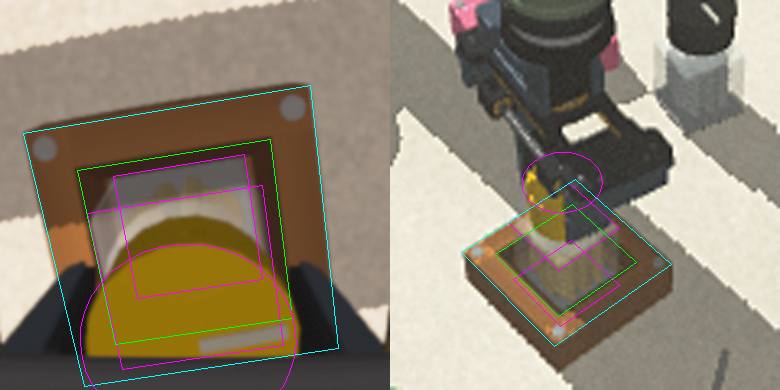

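Seated: the bottom is at 5.7 mm by TCP height, inside the pocket, and the cap mark is unchanged. Unscrewing, first 60°, rising with the thread.

>>> jog_arm(deltas=[[[0, 0, 0, 0, 0.05], [0, 0, 0, -2, 0.05], [0, 0, -0.0003, -6, 0.05], [0, 0, -0.0005, -11, 0.05], [0, 0, -0.0007, -17, 0.05], [0, 0, -0.0009, -23, 0.05], [0, 0, -0.0011, -29, 0.05], [0, 0, -0.0013, -35, 0.05], [0, 0, -0.0015, -41, 0.05], [0, 0, -0.0017, -47, 0.05], [0, 0, -0.0019, -53, 0.05], [0, 0, -0.0021, -58, 0.05], [0, 0, -0.0021, -60, 0.05], [0, 0, -0.0021, -60, 0.05], [0, 0, -0.0021, -60, 0.05]]], grip_force=55)

```text
time_s: 15.18
ee_pos: [502.9, -134.2, 120.8]
ee_rot: [179.8, 0.0, 119.5]
force: [1.1, 5.2, 5.2]
gripper_width: 57.7
```

```bash
python3 ov.py 9 115.1
```

```text
15.1833 [ 502.86 -134.17  120.77] [179.82   0.   119.54] [1.1 5.2 5.2] [ 1.059 -0.179 -0.29 ] 57.71450135619617
```

View pics/c9.png

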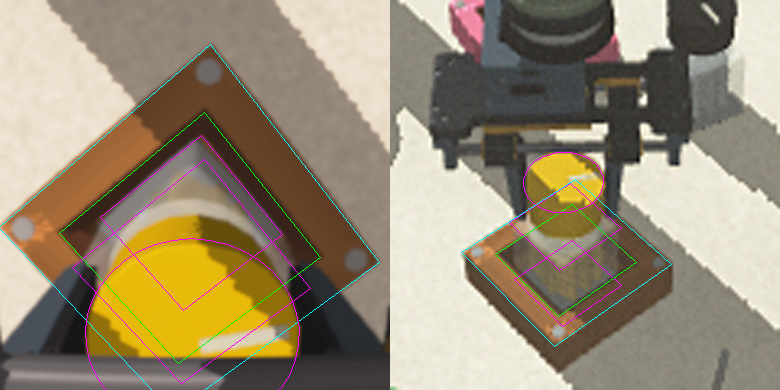

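The mark at (200,347)-(285,335) has not moved in the wrist view, so the cap isn't slipping. The jar stays in the pocket. Turning on to 82°.

>>> jog_arm(deltas=[[[0, 0, -0.0001, -3, 0.05], [0, 0, -0.0003, -8, 0.05], [0, 0, -0.0005, -13, 0.05], [0, 0, -0.0007, -18, 0.05], [0, 0, -0.0008, -21, 0.05], [0, 0, -0.0008, -22, 0.05], [0, 0, -0.0008, -22, 0.05], [0, 0, -0.0008, -22, 0.05], [0, 0, -0.0008, -22, 0.05]]])

```text
time_s: 16.03
ee_pos: [502.8, -134.0, 121.6]
ee_rot: [179.8, 0.0, 141.5]
force: [0.3, 5.8, 6.6]
gripper_width: 57.5
```

```bash
python3 ov.py 10 115.8
```

```text
16.0333 [ 502.75 -134.03  121.64] [1.7983e+02 4.0000e-02 1.4153e+02] [0.3 5.8 6.6] [ 1.151 -0.063 -0.301] 57.50624466250049
```

View pics/c10.png

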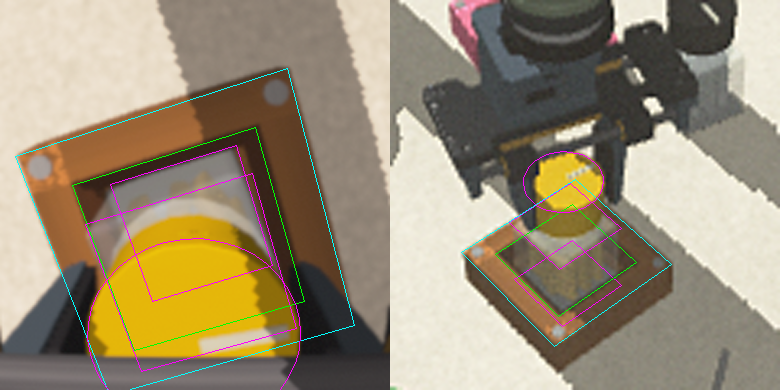

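The cap turned the full 82° with no slip and the jar is still square in the pocket. Lifting straight up 40 mm, starting slowly.

>>> jog_arm(deltas=[[[0, 0, -0.001, 0, 0.05], [0, 0, -0.002, 0, 0.05], [0, 0, -0.004, 0, 0.05], [0, 0, -0.006, 0, 0.05], [0, 0, -0.006, 0, 0.05], [0, 0, -0.006, 0, 0.05]]])

```text
time_s: 16.63
ee_pos: [501.9, -135.3, 126.9]
ee_rot: [-180.0, 0.0, 141.7]
force: [0.5, 0.3, -0.2]
gripper_width: 57.5
```

```bash
python3 ov.py 11 121.8
```

```text
16.6333 [ 501.92 -135.31  126.9 ] [-1.7997e+02  3.0000e-02  1.4170e+02] [ 0.5  0.3 -0.2] [ 0.146 -0.024  0.016] 57.51033778962385
```

View pics/c11.png

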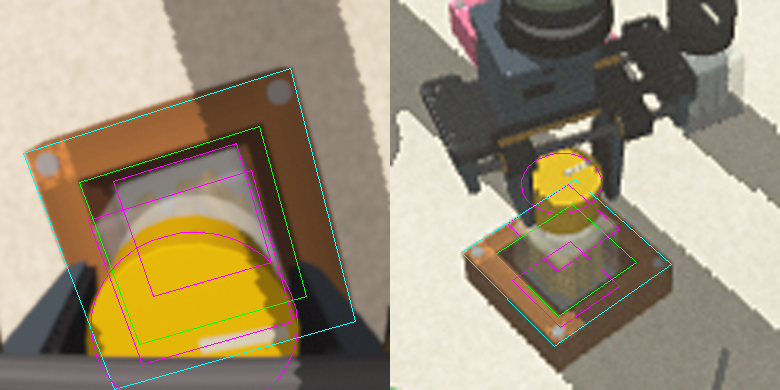

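The force is only the cap's weight (-0.2 N, against -5.3 N with the jar), so the threads are free. Lifting the remaining 34 mm.

>>> jog_arm(deltas=[[[0, 0, -0.002, 0, 0.05], [0, 0, -0.005, 0, 0.05], [0, 0, -0.01, 0, 0.05], [0, 0, -0.015, 0, 0.05], [0, 0, -0.02, 0, 0.05], [0, 0, -0.025, 0, 0.05], [0, 0, -0.03, 0, 0.05], [0, 0, -0.033, 0, 0.05], [0, 0, -0.034, 0, 0.05], [0, 0, -0.034, 0, 0.05], [0, 0, -0.034, 0, 0.05], [0, 0, -0.034, 0, 0.05]]])

```text
time_s: 17.73
ee_pos: [501.7, -134.9, 160.6]
ee_rot: [-180.0, -0.0, 141.7]
force: [0.7, 0.1, -0.1]
gripper_width: 57.7
```

```bash
python3 ov.py 12 155
```

```text
17.7333 [ 501.67 -134.88  160.56] [-1.7999e+02 -3.0000e-02  1.4167e+02] [ 0.7  0.1 -0.1] [-0.015 -0.02   0.008] 57.69277864840522
```

View pics/c12.png

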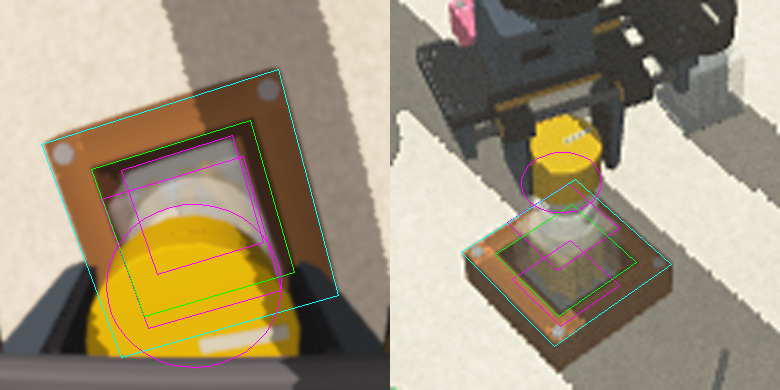

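View pics/s12.png

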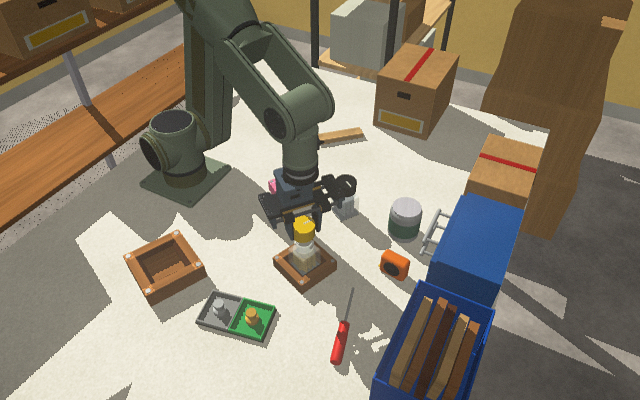

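The jar stands in the brace with its white neck showing below the lifted cap, nothing else is disturbed, and the arm is still. Handing in.

```bash
python3 -c "
from workcell import env
print(env.job_done()); s=env.state(); print(s['time_s'],s['ee_pos'],s['force'],s['gripper_width'])"
```

```text
the job is handed in; nothing more can be done
None
the job is handed in; nothing more can be done
```

The job was handed in at about 17.8 s, with the brass jar seated in the brace and its yellow cap held still above it. No verdict was reported, so the figures below are my own checks before hand-in.

- **Choice:** The brass fitting stood in the green well, so I took the jar with the yellow cap. I used the smaller brown brace, at about (502, -134.5) mm. The pink one and the larger brown one were decoys.
- **Seating:** The jar went down into the pocket with its cap tight. Its underside was at about 5.7 mm, against the 6 mm pocket floor. The outline I projected into the wrist picture matched the jar.
- **Unscrewing:** I turned the cap 82° (1.43 rad) anticlockwise. Its white mark did not move relative to the gripper, so it did not slip. The jar may have turned a degree or so in the pocket, so I put the thread at about 1.4 rad.
- **Lifting:** The cap went up 40 mm. The wrist force was -0.1 N, against about -5.3 N when carrying the jar, so only the cap was lifted.
- **Final pose:** The cap is level, with its band about 157 mm above the jar's underside, roughly 20 mm clear. It is within about 2 mm of the brace centre.

**Disagreements:** The top camera put both the jar and the brace about 4–5 mm short in x compared with the wrist camera. The offset was the same for both, so I used the wrist values. The closed gripper read 57.6–58 mm on a band that should be 59 mm.

I saw nothing else moved in the last scene picture, but the arm partly hid the steel jar, so I checked that only by eye.

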